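Push the rack of used vials through the waste box flap

TASK

Get rid of the rack of used vials: push it with the fingertips along the shelf of the clear waste box, so that its front swings the hanging flap open, and slide it on through the doorway until it drops off the lip into the box. Then draw the fingers back out so that the flap falls shut behind it. Only push the rack, do not lift it or tip it over on the shelf, and leave the other things where they stand.

Things in the scene. Friction and masses are not known exactly. Their poses are not given: they have to be found in the camera images.
- waste_box: Waste box for used vials, fixed: clear acrylic, 225 deep, 240 wide, 197 high, with a grey shelf on a stand before it. Origin on the bench under the middle of the doorway. x axis: level along the shelf, inward through the doorway, roughly away from the robot; y left, z up. All x, y below are in this frame. Inside, the floor is 8 mm above the bench.
- shelf_mid (a point): Middle of the shelf's top, at x = -90 mm, 130 mm above the bench. The shelf is flat and level, 240 wide, from x = -170 mm to the doorway. On it two guide rails 16 mm high narrow like a funnel from y = +-68 mm at x = -70 mm to y = +-45 mm at the doorway.
- doorway (a point): Middle of the doorway's sill, at x = 0 on the shelf's top. The doorway starts at x = -5 mm: 90 mm wide between white jambs, 57 mm free height above the shelf under a white lintel. The box's top, a clear lid, is 67 mm above the shelf.
- lip (a point): Middle of the inner edge of the shelf, which runs on level through the doorway as a lip to x = +35 mm. There it ends and the rack, once its middle is past this edge, tips and drops 120 mm into the box. Its rear end is then about 4 mm past x = 0, so the fingertips have to reach in under the flap to put it there.
- flap (a joint): The black plastic flap that closes the doorway, 87 wide, 48 high, 4 mm thick, only 20 g. It hangs from a level pin at x = +4 mm, 52 mm above the shelf, its lower edge 2 mm above the shelf. It swings inward only, freely, and falls shut by its own weight when nothing holds it. Value in rad: 0 hanging shut, grows as it swings inward and up, stop at 1.5.
- flap_edge (a point): Middle of the lower edge of the flap, moving with it.
- rack: Rack of used vials: a white plastic block 62 x 62 mm, 26 high with nine capped amber vials fixed in it (3 x 3, tops 38 mm above its underside), about 0.11 kg. It stands on the shelf before the flap, its x axis roughly along the shelf, somewhat askew. Origin in the centre of its underside; z up.
- vial: Single capped amber vial, 12 mm diameter, 32 high, standing on the shelf to the left of the lane; origin under its middle. Leave it.
- amber_bottle: Amber bottle with a white cap, 56 mm diameter, 105 high, on the bench beside the box or shelf; origin under its middle. Leave it.
- clear_bottle: Clear glass bottle with a white cap, 70 mm diameter, 140 high, on the bench; origin under its middle. Leave it.
- septa_jar: White jar, 48 mm diameter, 55 high, on the bench beside the box or shelf; origin under its middle. Leave it.
- beaker: Glass beaker, 54 mm diameter, 70 high, on the bench; origin under its middle. Leave it.
- empty_rack: Empty vial rack, 62 x 62 x 26 mm, without vials, on the bench at the side; origin under its middle. Leave it.
- screwdriver: Screwdriver 150 mm long lying on the bench at the side. Leave it.
There are look-alikes about, which are no part of the job. What is shaped like the rack but blue or brown is not meant.

How it is judged (in metres and radians):
On the way, in this order (a step that is already met when the one before it is completed fails the run):
1. the front of the rack is in the doorway and has swung the flap open (value of joint flap above 0.3 rad and x of rack in the frame of waste_box between -0.026 and 0.03 m and z of rack in the frame of waste_box above 0.12 m), for 0.05 s.
2. the rack has dropped into the box (x of rack in the frame of waste_box between 0.02 and 0.22 m and y of rack in the frame of waste_box between -0.115 and 0.115 m and z of rack in the frame of waste_box below 0.105 m), for 0.2 s.
At the end, for the whole second after the job is handed in: The rack lies at rest inside the waste box, below the lip (the middle of its underside under 105 mm above the bench), and the flap hangs shut (within 0.05 rad) (all of step 2 and value of joint flap below 0.05 rad and linear speed of rack below 0.01 m/s); the robot touches nothing.
It fails at once if the rack is lifted more than 15 mm off the shelf (z of rack in the frame of waste_box above 0.145 m).
It fails at once if the rack falls off the shelf outside the box (z of rack in the frame of waste_box below 0.115 m and (x of rack in the frame of waste_box below 0 m or y of rack in the frame of waste_box above 0.115 m or y of rack in the frame of waste_box below -0.115 m)).
It fails at once if the rack is tipped by more than 0.25 rad on the shelf, before its middle has reached the doorway (angle between rack's own z axis and vertical above 0.25 rad and x of rack in the frame of waste_box below 0 m).
It fails at once if another thing is moved by more than 25 mm or knocked over (distance of any of vial, amber_bottle, clear_bottle, septa_jar, beaker, empty_rack, screwdriver from where it was at the start of the episode above 0.025 m or angle between any of vial, amber_bottle, clear_bottle, septa_jar, beaker, empty_rack's own z axis and vertical above 0.5 rad).
It also fails if it takes over 38 s, if anything falls off the work surface, if the arm or the gripper's body presses on something with over 40 N, if the wrist force passes 120 N, or if a joint passes its speed limit or range.

ROBOT

A 6-joint arm with a two-finger parallel gripper is mounted at the origin on the work surface. World frame = base frame: x ahead of the robot, y to its left, z up, the work surface at z = 0. Lengths are in mm, angles in rad, forces in N, time in s.
With the tool pointing down it reaches from about 300 to 875 mm from the base axis. Payload 6.4 kg.
Tool frame: the origin (TCP) lies on the mounting face of the last link; the fingertips stand 173 mm ahead of it and the grasp point (between the pads) lies env.grasp_offset ahead of it (env.grasp_offset is the distance from the TCP to the grasp point, in mm); z points along the fingers, y is the direction in which the jaws open and shut (so a half turn about z gives the same grasp; the last joint's range is limited). The gripper opens to 85 mm and grips with 20 to 120 N. Pads are 22 mm wide; open, the fingers measure 114 mm over their backs; the gripper's body (76 mm by 85 mm) begins 54 mm behind the grasp point. The pads swing forward as they close: fully open they stand 13 mm farther back than shut.
Start: joints at [0.995, 0.181, 1.607, -0, 1.354, -0.206], TCP at [207.812, 536.15, 404.688] pointing down, gripper open.
Joint ranges: [-2.99, 2.99], [-0.89, 2.07], [0.3, 2.58], [-1.14, 4.28], [0, 2.63], [-3.12, 3.12]. Speed limits (rad/s): [2.57, 2.57, 3.01, 3.14, 3.14, 3.14].

INTERFACE

Orientations are given as [roll, pitch, yaw] about the fixed x, y, z axes, in that order (R = Rz(yaw) Ry(pitch) Rx(roll)).
In Python, from plant import readout, vision, order, models, env gives the robot as it stands.
- The arm moves only by the tool arm_command, never from a script. Its argument "moves" is a list that holds one entry, the list of rows, each a list of 4 numbers: the shift along the tool's x, y, z in m, then the turn about the tool's z in rad. A call has 1 to 5 rows; each row is the pose to reach, as a shift and turn from the pose commanded when the call began, along the tool's axes at that moment; what a row does not reach only later rows make up. A row lasts 1/12 s, in which the tool goes at most 41.7 mm and 7.16 degrees, less where a joint would pass 70% of its speed; a pose out of reach is approached as far as the arm can. A call with a gripper value outside its range is refused whole. "gripper" is the opening, from -1 (shut) to 1 (fully open), set as the call begins (left out, the last holds). The fingers move at their own pace and stop on an object; "force" is the grip in N (left out, the last holds). Time passes only in rows, so rows that repeat a pose let the fingers close. It gives the time, the measured TCP pose, the force and the opening at its end, in the units of the state.
- readout.state(): the state, without advancing time (a new reading comes with each control period).
- vision.snapshot(name): name is "scene" or "top"; returns a dict with "pixels" (400x640x3 uint8, red, green, blue), "K" (3x3 intrinsics, pixels), "position" and "attitude" of the camera in the world. Camera axes: x right, y down, z forward; pixel columns grow to the right and rows downward; lengths in mm; the calibration is good to about 2 mm. A picture is of the moment at which its call begins. There is no depth.
- order.sign_off(): hands the job in, once; it reports no verdict.
Trained networks look in the newest picture that a camera, given by its name, has taken for a name from the list of things; names that differ only in an ending like _2 or _b are one class to them, and where a whole thing is asked for, a point or a joint stands for the part that bears it (a point fixed in the world has none). Each returns a list of dicts, best first, with "conf" (0 to 1); they miss things now and then, are a little off and sometimes report something else, mostly with a low value. They report only what shows in the picture. A call takes as long as a camera call. They do not tell look-alikes from the thing itself.
- models.boxes_of(thing, camera): "pixel" ([column, row] in pixels, amid what is visible of it).
- models.outline_of(thing, camera): "pixels" (400x640 bool, what is visible of it) and "pixel" ([column, row] in pixels, amid what is visible of it).
The state is a dict: "clock": time; "qpos": joint angles; "joint_vel": joint speeds; "joint_torque": joint torques, N m; "position": TCP position; "orientation": TCP orientation; "force": force on the tool from outside, world axes, zero at the start; "wrist_torque": the same for the moment, N m; "finger_gap": finger opening in mm.
Only numpy, scipy, OpenCV 4.12 (cv2) and the standard library are available. Lean on these libraries where they do the work, as an engineer would, in place of code of your own. Each camera call takes 0.05 s, during which the arm holds its last target. There are 200 camera calls.

## Working session

There is one attempt and no reset: what is moved stays moved. The work goes in short steps, Python scripts to look and compute and a tool call to move; the robot and the scene stay as the last step left them, time stands still between calls to the robot, and variables do not carry over. Pictures are saved under pics/ and viewed, about 8 in all and at most 12, crops included, and the job is handed in when it is done.

Besides the shell and the picture viewer there is one more tool, called after "Call:" by a JSON object that holds its "method" and its "body", one argument or row to a line. arm_command: Moves the arm, as the interface text tells. Its arguments: {"type":"object","properties":{"moves":{"type":"array","items":{"type":"array","items":{"type":"array","items":{"type":"number"}}}},"gripper":{"type":"number"},"force":{"type":"number"}},"required":["moves"]}

```bash
mkdir -p pics; ls
cat > h.py <<'E'
import numpy as np, cv2
from plant import readout, vision, order, models, env
def snap(n,f=None):
    s=vision.snapshot(n)
    if f: cv2.imwrite('pics/'+f,s['pixels'][:,:,::-1])
    return s
def Rm(s):
    a=np.array(s['attitude'],float)
    if a.shape==(3,3): return a
    from scipy.spatial.transform import Rotation as R
    return R.from_euler('xyz',a).as_matrix() if a.size==3 else R.from_quat(a).as_matrix()
def ray(s,px):
    d=Rm(s)@np.linalg.inv(s['K'])@np.array([px[0],px[1],1.]); return np.array(s['position'],float),d
def onz(s,px,z):
    p,d=ray(s,px); return p+d*(z-p[2])/d[2]
def proj(s,P):
    c=Rm(s).T@(np.array(P,float)-np.array(s['position'])); u=np.array(s['K'])@c; return u[:2]/u[2]
def tri(s1,p1,s2,p2):
    a,d=ray(s1,p1);b,e=ray(s2,p2);d=d/np.linalg.norm(d);e=e/np.linalg.norm(e)
    t=np.linalg.lstsq(np.c_[d,-e],b-a,rcond=None)[0]
    P,Q=a+d*t[0],b+e*t[1]; return (P+Q)/2,np.linalg.norm(P-Q)
E
python3 - <<'E'
from h import *
st=readout.state();print(st,env.grasp_offset)
S={}
for n in('scene','top'):
    s=S[n]=snap(n,n+'0.png');print(n,s['K'],s['position'],s['attitude'])
    for t in('waste_box','rack','flap','vial','empty_rack'):
        print(t,[(np.round(d['pixel']).tolist(),round(d['conf'],2)) for d in models.boxes_of(t,n)[:4]])
E
```

```text
pics
{'clock': 0.0, 'qpos': array([ 9.94697100e-01,  1.81538910e-01,  1.60798683e+00, -3.11839285e-06,
        1.35378526e+00, -2.06327262e-01]), 'joint_vel': array([ 0.00094507,  0.00055251,  0.00036114, -0.00216801,  0.00184754,
        0.00106855]), 'joint_torque': array([-4.08021906e-04, -4.44868362e+01, -3.51337373e+01, -9.92735545e-05,
        9.16380814e-03,  1.60847293e-05]), 'position': array([207.66863768, 535.92568921, 403.79532178]), 'orientation': array([-3.13991013e+00, -3.49051893e-04,  2.77182107e+00]), 'force': array([-0.16317239, -0.30681525, -0.02080584]), 'wrist_torque': array([ 0.00825504, -0.01663062, -0.01335439]), 'finger_gap': 85.29243685868828} 154.70000000000002
scene [[431.75979034   0.         319.20557803]
 [  0.         431.75979034 195.13820948]
 [  0.           0.           1.        ]] [1208.76065215 -135.6155332   870.00986158] [-2.38909824  0.01032253  1.29404098]
waste_box [([146.0, 281.0], 0.61), ([267.0, 281.0], 0.55), ([184.0, 281.0], 0.46)]
rack [([196.0, 184.0], 0.79), ([258.0, 205.0], 0.72), ([291.0, 174.0], 0.57)]
flap [([308.0, 188.0], 0.4)]
vial [([307.0, 192.0], 0.64)]
empty_rack [([143.0, 279.0], 0.96)]
top [[470.42375541   0.         315.82990241]
 [  0.         470.42375541 206.00554819]
 [  0.           0.           1.        ]] [ 277.24021246   35.81380083 1244.60890713] [-2.9178384   0.00657157 -1.53879536]
waste_box [([380.0, 158.0], 0.62)]
rack [([432.0, 310.0], 0.91), ([322.0, 275.0], 0.82), ([377.0, 210.0], 0.77), ([375.0, 286.0], 0.63)]
flap [([372.0, 171.0], 0.59)]
vial []
empty_rack [([478.0, 207.0], 0.59)]
```

View pics/scene0.png

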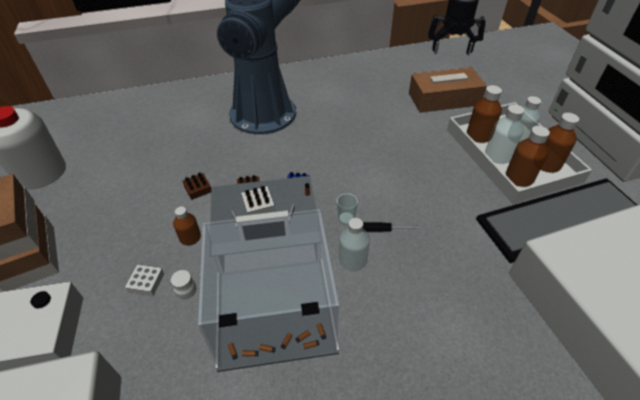

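View pics/top0.png

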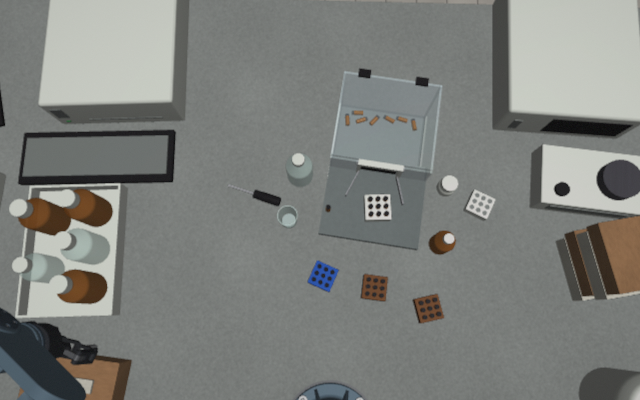

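White rack with dark vials: top (378,208), scene (257,198). Look-alikes: blue at top (322,275), brown at (375,286) and (428,308), and the empty white one at (480,205). The single vial is at top (328,208), on the left of the shelf. Next, a close crop of each view.

Run:
```python
import cv2,numpy as np
a=cv2.imread('pics/top0.png')[60:260,305:455]; b=cv2.imread('pics/scene0.png')[170:260,195:345]
A=cv2.resize(a,None,fx=3,fy=3,interpolation=cv2.INTER_CUBIC); B=cv2.resize(b,(350,210),interpolation=cv2.INTER_CUBIC)
A=cv2.resize(a,(450,600),interpolation=cv2.INTER_CUBIC)
o=np.zeros((600,800,3),np.uint8);o[:,:450]=A;o[:210,450:]=B
c=cv2.imread('pics/top0.png')[150:255,312:432];o[220:526,450:]=cv2.resize(c,(350,306),interpolation=cv2.INTER_CUBIC)
cv2.imwrite('pics/crop1.png',o)
```

```text
(no output)
```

View pics/crop1.png

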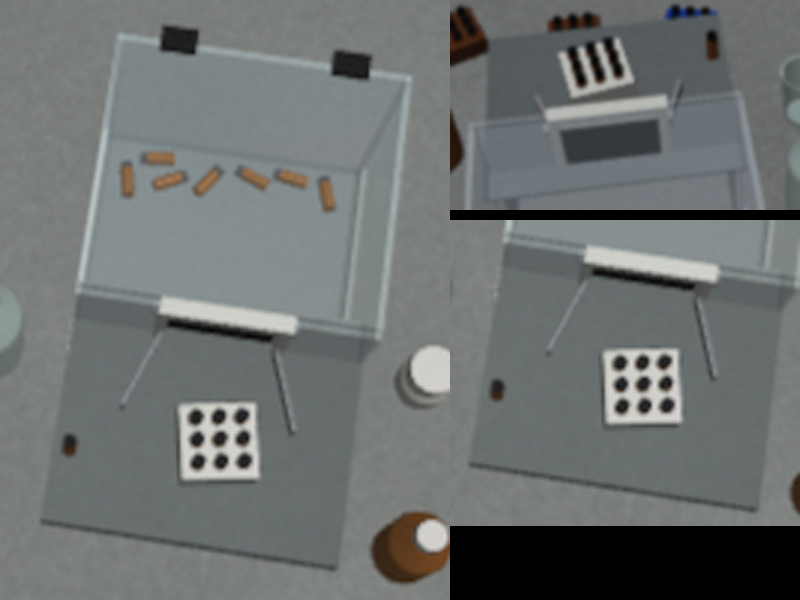

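Run:
```python
from h import *
from scipy.optimize import least_squares
t=snap('top');s=snap('scene')
T=lambda u,v:np.array([305+u/3,60+v/3]); C=lambda u,v:np.array([195+(u-450)/2.3333,170+v/2.3333])
obs=[(t,T(42,521),(-170,120,130)),(t,T(337,568),(-170,-120,130)),(t,T(122,406),(-70,68,146)),(t,T(293,432),(-70,-68,146)),
(t,T(119,38),(225,120,197)),(t,T(410,77),(225,-120,197)),(t,T(78,291),(0,120,197)),(t,T(381,338),(0,-120,197)),
(s,C(487,42),(-170,-120,130)),(s,C(716,15),(-170,120,130))]
def W(p,P): c,n=np.cos(p[2]),np.sin(p[2]); return np.array([p[0]+c*P[0]-n*P[1],p[1]+n*P[0]+c*P[1],P[2]])
r=least_squares(lambda p:np.concatenate([proj(a,W(p,P))-u for a,u,P in obs]),[500,-100,-.1],x_scale=[100,100,.1],loss='soft_l1')
p=r.x;print('box',p);
for (a,u,P) in obs: print(P,np.round(proj(a,W(p,P))-u,1))
# rack: corners
oc=[(t,T(178,404),(31,31)),(t,T(256,402),(31,-31)),(t,T(260,478),(-31,-31)),(t,T(182,481),(-31,31)),
(s,C(558,50),(-31,-31)),(s,C(618,38),(-31,31)),(s,C(634,82),(31,31)),(s,C(568,96),(31,-31))]
f=lambda q:np.concatenate([proj(a,W(q[:3],(P[0],P[1],q[3])))-u for a,u,P in oc])
q=least_squares(f,[400,-100,0,156],x_scale=[100,100,.1,100]).x;print('rack',q,np.round(f(q),1))
c,n=np.cos(p[2]),np.sin(p[2]);d=q[:2]-p[:2];print('rack in box',c*d[0]+n*d[1],-n*d[0]+c*d[1],q[2]-p[2])
np.save('fit.npy',np.r_[p,q])
v=onz(t,T(69,445),150);d=v[:2]-p[:2];print('vial',c*d[0]+n*d[1],-n*d[0]+c*d[1])
```

```text
box [ 6.16877253e+02 -9.81264518e+01 -1.28891706e-01]
(-170, 120, 130) [-0.5 -0.4]
(-170, -120, 130) [ 0.8 -0.2]
(-70, 68, 146) [ 0.8 -0.3]
(-70, -68, 146) [-0.  -0.2]
(225, 120, 197) [-0.5 -1.7]
(225, -120, 197) [ 0.6 -0.5]
(0, 120, 197) [-1.   0.6]
(0, -120, 197) [0.4 0.5]
(-170, -120, 130) [-0.2 -3.4]
(-170, 120, 130) [ 0.3 -2.7]
rack [ 5.27990091e+02 -9.70968506e+01  3.79541919e-02  1.50373456e+02] [ 0.2 -0.2  0.1  0.3 -0.1  0.3 -0.3 -0.5 -0.4  0.6  0.1 -0.4 -0.4 -0.5
  0.6  0.2]
rack in box -88.28217934885225 -10.404061570615651 0.16684589763861257
vial -110.31787785850038 106.63065403981403
```

```bash
cat >> h.py <<'E'
def wrap(a): return (a+np.pi)%(2*np.pi)-np.pi
def tool(tx,ty,tz,tyaw,verbose=True):
    "target TCP in box frame mm (z world), yaw rel. box of pushing direction (= -tool x). prints tool shift in m"
    p=np.load('fit.npy')[:3]; st=readout.state(); c,n=np.cos(p[2]),np.sin(p[2])
    w=np.array([p[0]+c*tx-n*ty,p[1]+n*tx+c*ty,tz]); y=st['orientation'][2]
    d=w-st['position']; X=np.array([np.cos(y),np.sin(y)]);Y=np.array([np.sin(y),-np.cos(y)])
    print('shift',np.round([d[:2]@X/1e3,d[:2]@Y/1e3,-d[2]/1e3,-wrap(p[2]+np.pi+tyaw-y)],4))
def where():
    p=np.load('fit.npy')[:3]; st=readout.state(); c,n=np.cos(p[2]),np.sin(p[2]); d=st['position'][:2]-p[:2]
    print('TCP box',np.round([c*d[0]+n*d[1],-n*d[0]+c*d[1],st['position'][2],wrap(st['orientation'][2]-np.pi-p[2])],3),'F',np.round(st['force'],1),'gap',round(st['finger_gap'],1),'t',st['clock'])
E
python3 -c "
from h import *
where();tool(-157,-22,404,.167)"
```

```text
TCP box [-4.87201e+02  5.76445e+02  4.04716e+02 -2.41000e-01] F [ 0.3  0.  -0.1] gap 85.6 t 0.7
shift [-0.4635 -0.5024  0.0007 -0.4079]
```

Call:
{"method": "arm_command", "body": {
  "moves": [
    [[-0.028, -0.03, 0, 0], [-0.056, -0.061, 0, 0], [-0.084, -0.091, 0, 0], [-0.112, -0.121, 0, 0], [-0.14, -0.152, 0, 0]]
  ],
  "gripper": -0.3
}}

```text
clock: 1.12
position: [283.5, 342.4, 404.8]
orientation: [3.141, 0.0, 2.773]
force: [1.9, -0.7, -0.4]
finger_gap: 29.9
```

Call:
{"method": "arm_command", "body": {
  "moves": [
    [[-0.028, -0.03, 0, 0], [-0.056, -0.061, 0, 0], [-0.084, -0.091, 0, 0], [-0.112, -0.121, 0, 0], [-0.14, -0.152, 0, 0]]
  ]
}}

```text
clock: 1.53
position: [359.0, 149.9, 405.1]
orientation: [3.141, 0.001, 2.772]
force: [0.9, 0.2, 0.6]
finger_gap: 29.9
```

Call:
{"method": "arm_command", "body": {
  "moves": [
    [[-0.028, -0.03, 0, 0], [-0.056, -0.061, 0, 0], [-0.084, -0.091, 0, 0], [-0.112, -0.121, 0, 0], [-0.14, -0.152, 0, 0]]
  ]
}}

```text
clock: 1.95
position: [434.7, -42.7, 405.1]
orientation: [3.141, 0.001, 2.771]
force: [1.9, 0.1, 0.3]
finger_gap: 29.8
```

```bash
python3 -c "
from h import *
where();tool(-157,-20,404,.167)"
```

```text
TCP box [-1.87774e+02  3.15790e+01  4.05121e+02 -2.41000e-01] F [1.9 0.1 0.3] gap 29.8 t 1.95
shift [-0.0422 -0.0427  0.0011 -0.4084]
```

Call:
{"method": "arm_command", "body": {
  "moves": [
    [[-0.021, -0.021, 0, -0.1], [-0.042, -0.043, 0, -0.2], [-0.042, -0.043, 0, -0.3], [-0.042, -0.043, 0.03, -0.408], [-0.042, -0.043, 0.06, -0.408]]
  ]
}}

```text
clock: 2.37
position: [459.1, -97.0, 345.8]
orientation: [-3.139, 0.005, -3.099]
force: [-0.2, 0.0, -0.1]
finger_gap: 30.0
```

Call:
{"method": "arm_command", "body": {
  "moves": [
    [[0, 0, 0.015, 0], [0, 0, 0.025, 0], [0, 0, 0.03, 0], [0, 0, 0.03, 0]]
  ]
}}

```text
clock: 2.7
position: [458.1, -95.7, 314.2]
orientation: [3.141, -0.001, -3.103]
force: [0.1, 0.2, -1.4]
finger_gap: 30.0
```

Run:
```python
from h import *
where()
t=snap('top');s=snap('scene')
o=np.zeros((400,800,3),np.uint8)
a=t['pixels'][140:260,305:425,::-1];b=s['pixels'][120:260,195:335,::-1]
o[:,:400]=cv2.resize(a,(400,400),interpolation=3);o[:,400:]=cv2.resize(b,(400,400),interpolation=3)
cv2.imwrite('pics/c2.png',o)
```

```text
TCP box [-1.57813e+02 -1.80480e+01  3.14194e+02  1.67000e-01] F [ 0.1  0.2 -1.4] gap 30.0 t 2.7
```

View pics/c2.png

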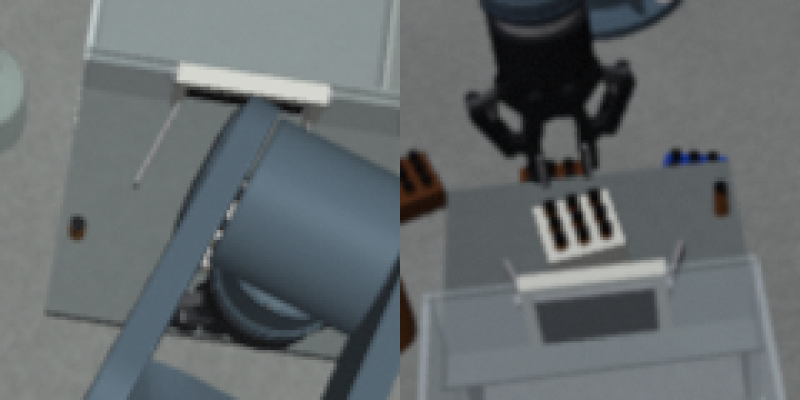

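Call:
{"method": "arm_command", "body": {
  "moves": [
    [[-0.008, 0, 0.003, 0], [-0.018, 0, 0.005, 0], [-0.028, 0, 0.005, 0], [-0.037, 0.001, 0.005, 0], [-0.045, 0.001, 0.005, 0]]
  ]
}}

```text
clock: 3.22
position: [504.4, -92.9, 309.9]
orientation: [-3.141, 0.0, -3.103]
force: [-0.4, 0.2, 1.1]
finger_gap: 30.1
```

Call:
{"method": "arm_command", "body": {
  "moves": [
    [[-0.008, 0.001, 0, 0], [-0.016, 0.002, 0, 0], [-0.024, 0.003, 0, 0], [-0.024, 0.003, 0, 0]]
  ]
}}

```text
clock: 3.55
position: [528.3, -89.0, 309.8]
orientation: [-3.141, 0.001, -3.103]
force: [-0.5, -0.6, 0.9]
finger_gap: 30.4
```

```bash
cat >> h.py <<'E'
def rackfit():
    "rack pose in box frame from white block + vials in scene view: fit top face corners of white mask"
    s=snap('scene'); from scipy.optimize import least_squares
    L=[d for d in models.outline_of('rack','scene')]
    print([(np.round(d['pixel']).tolist(),round(d['conf'],2),int(np.sum(d['pixels']))) for d in L])
    return s,L
E
python3 - <<'E'
from h import *
where()
s,L=rackfit()
b=s['pixels'][160:260,200:330,::-1];cv2.imwrite('pics/c3.png',cv2.resize(b,(780,600),interpolation=3))
E
```

```text
TCP box [-8.90160e+01 -2.34400e+00  3.09837e+02  1.68000e-01] F [-0.5 -0.6  0.9] gap 30.4 t 3.55
[([199.0, 185.0], 0.9, 572), ([264.0, 206.0], 0.81, 354), ([294.0, 173.0], 0.62, 92)]
```

View pics/c3.png

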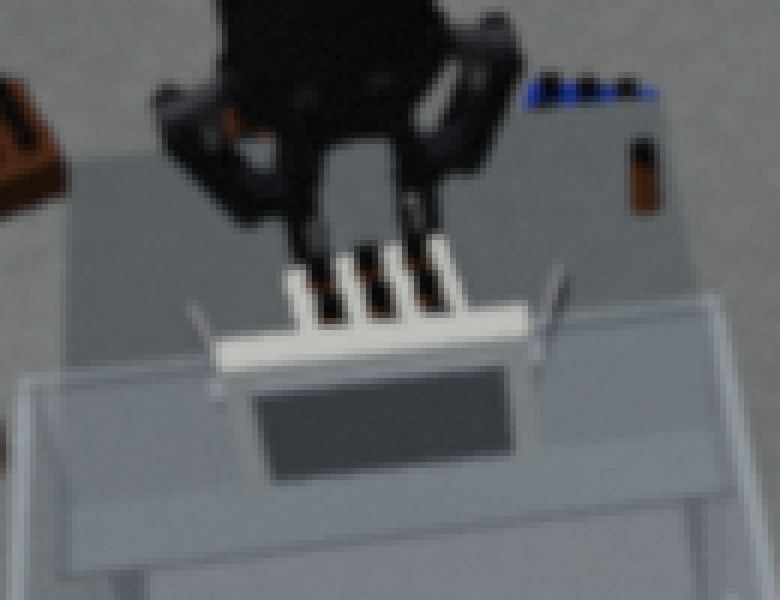

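Run:
```python
from h import *
s=snap('scene');p=np.load('fit.npy')[:3];c,n=np.cos(p[2]),np.sin(p[2])
def B(u,v,z=151):
    w=onz(s,(200+u/6,160+v/6),z);d=w[:2]-p[:2];return np.round([c*d[0]+n*d[1],-n*d[0]+c*d[1]],1)
a,b=B(288,268),B(445,235);print(a,b,np.arctan2(-(b-a)[0],(b-a)[1]),np.linalg.norm(b-a))
y=np.arctan2(-(b-a)[0],(b-a)[1]);print('ctr',(a+b)/2+31*np.array([np.cos(y),np.sin(y)]))
print('lintel ends (z197)',B(215,340,197),B(528,305,197))
tool(-70,0,309.8,0)
```

```text
[-71.3 -31.1] [-78.8  28.1] 0.1260178489692181 59.67319331156998
ctr [-44.29582215   2.39622186]
lintel ends (z197) [  0.4 -52.5] [ 1.3 54.6]
shift [-0.0206 -0.0009 -0.0003  0.1673]
```

Call:
{"method": "arm_command", "body": {
  "moves": [
    [[-0.006, 0, 0, 0.05], [-0.012, -0.001, 0, 0.1], [-0.021, -0.001, 0, 0.167], [-0.021, -0.001, 0, 0.167]]
  ]
}}

```text
clock: 4.03
position: [548.5, -89.5, 309.9]
orientation: [-3.142, 0.001, 3.01]
force: [-0.2, -0.0, 0.6]
finger_gap: 30.0
```

Call:
{"method": "arm_command", "body": {
  "moves": [
    [[-0.008, 0, 0, 0], [-0.016, 0, 0, 0], [-0.024, 0, 0, 0], [-0.024, 0, 0, 0]]
  ]
}}

```text
clock: 4.37
position: [573.0, -92.9, 309.9]
orientation: [-3.141, 0.001, 3.013]
force: [-0.5, -0.1, 0.3]
finger_gap: 29.4
```

Run:
```python
from h import *
where()
s,L=rackfit()
b=s['pixels'][160:260,200:330,::-1];cv2.imwrite('pics/c4.png',cv2.resize(b,(780,600),interpolation=3))
```

```text
TCP box [-4.41790e+01 -4.31000e-01  3.09917e+02  1.00000e-03] F [-0.5 -0.1  0.3] gap 29.4 t 4.3667
[([199.0, 182.0], 0.85, 489), ([293.0, 174.0], 0.5, 67)]
```

View pics/c4.png

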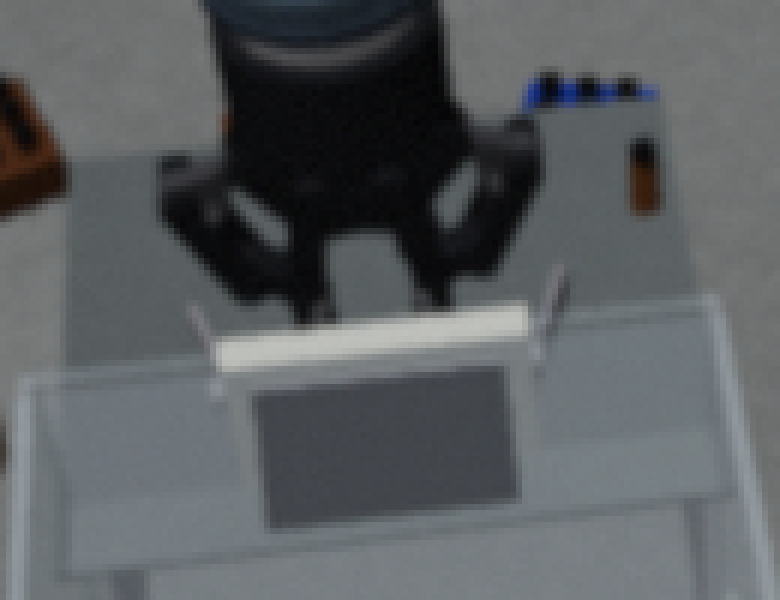

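Run:
```python
from h import *
from scipy.optimize import least_squares
s=snap('scene');p=np.load('fit.npy')[:3];c,n=np.cos(p[2]),np.sin(p[2])
W=lambda P:np.array([p[0]+c*P[0]-n*P[1],p[1]+n*P[0]+c*P[1],P[2]])
px=lambda u,v:np.array([200+u/6,160+v/6])
flap=lambda th,y:(4+50*np.sin(th),y,182-50*np.cos(th))
off=proj(s,W(flap(0,0)))-px(392,467); print('shut residual',off, 'px per 5mm x',proj(s,W((5,0,132)))-proj(s,W((0,0,132))))
for th in np.arange(0,1.5,.1): print(round(th,1),np.round(proj(s,W(flap(th,0)))-off-px(393,512),1))
print('lintel top front pred',(proj(s,W((-5,-49,197)))-[200,160])*6,(proj(s,W((-5,49,197)))-[200,160])*6)
```

```text
shut residual [-0.47338581 -3.34408934] px per 5mm x [0.14333887 1.80692499]
0.0 [-0.2 -7.5]
0.1 [-0.  -5.8]
0.2 [ 0.1 -4.2]
0.3 [ 0.2 -2.7]
0.4 [ 0.2 -1.5]
0.5 [ 0.2 -0.4]
0.6 [0.2 0.4]
0.7 [0.2 1.1]
0.8 [0.2 1.5]
0.9 [0.1 1.7]
1.0 [-0.   1.6]
1.1 [-0.2  1.3]
1.2 [-0.3  0.8]
1.3 [-0.5 -0. ]
1.4 [-0.8 -1.1]
lintel top front pred [224.93712332 326.87903368] [510.07728288 293.25746724]
```

Run:
```python
from h import *
s=snap('scene');p=np.load('fit.npy')[:3];c,n=np.cos(p[2]),np.sin(p[2])
def B(u,v,z,o):
    w=onz(s,(200+u/6-.4*o,160+v/6-3.2*o),z);d=w[:2]-p[:2];return np.round([c*d[0]+n*d[1],-n*d[0]+c*d[1]],1)
print(B(288,268,156,1),B(445,235,156,1))
print('c4 lintel top front edge',B(215,340,197,1),B(528,305,197,1))
```

```text
[-76.5 -31.2] [-84.1  28.1]
c4 lintel top front edge [ -8.4 -53.1] [-7.6 54.6]
```

Call:
{"method": "arm_command", "body": {
  "moves": [
    [[-0.003, 0, 0, 0], [-0.006, 0, 0, 0], [-0.006, 0, 0, 0], [0.02, 0, 0, 0], [0.04, 0, -0.003, 0]]
  ]
}}

```text
clock: 4.98
position: [531.4, -87.2, 311.8]
orientation: [3.141, -0.002, 3.013]
force: [-0.1, -0.6, 1.3]
finger_gap: 29.7
```

Call:
{"method": "arm_command", "body": {
  "moves": [
    [[0.015, 0, 0, 0], [0.022, 0, 0, 0], [0.022, 0, 0, 0]]
  ]
}}

```text
clock: 5.23
position: [509.4, -84.3, 312.8]
orientation: [3.142, -0.0, 3.013]
force: [0.1, 0.2, -0.1]
finger_gap: 29.9
```

Run:
```python
from h import *
where();tool(-24,0,313,0)
s=snap('scene')
b=s['pixels'][160:260,200:330,::-1];cv2.imwrite('pics/c5.png',cv2.resize(b,(780,600),interpolation=3))
```

```text
TCP box [-1.08373e+02 -5.50000e-02  3.12782e+02 -0.00000e+00] F [ 0.1  0.2 -0.1] gap 29.9 t 5.2333
shift [-0.0844  0.0001 -0.0002 -0.0001]
```

View pics/c5.png

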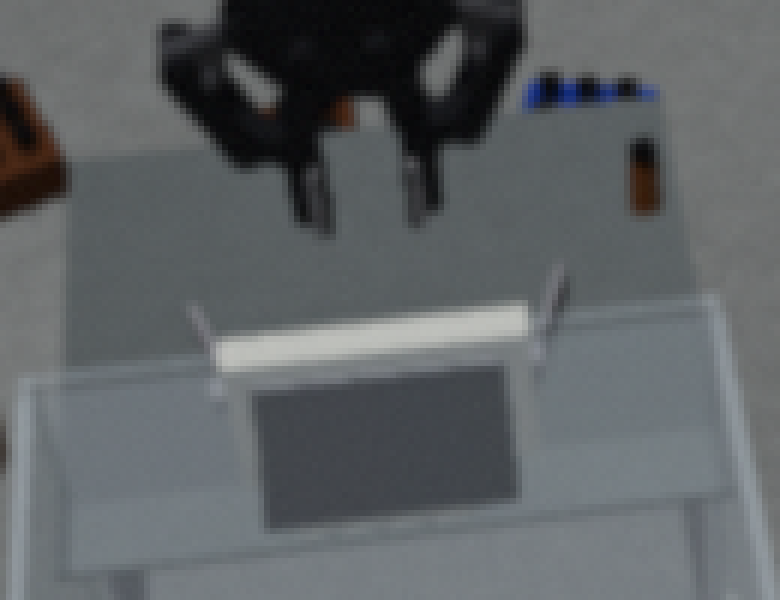

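Call:
{"method": "arm_command", "body": {
  "moves": [
    [[-0.0415, 0, 0, 0], [-0.083, 0, 0, 0], [-0.083, 0, 0, 0], [-0.06, 0, 0, 0], [-0.04, 0, 0, 0]]
  ]
}}

```text
clock: 5.7
position: [550.3, -89.7, 311.7]
orientation: [3.141, -0.001, 3.013]
force: [0.1, -0.2, 0.1]
finger_gap: 29.8
```

Run:
```python
from h import *
where()
s=snap('scene')
b=s['pixels'][160:260,200:330,::-1];cv2.imwrite('pics/c6.png',cv2.resize(b,(780,600),interpolation=3))
```

```text
TCP box [-6.71150e+01 -2.44000e-01  3.11747e+02  1.00000e-03] F [ 0.1 -0.2  0.1] gap 29.8 t 5.7
```

View pics/c6.png

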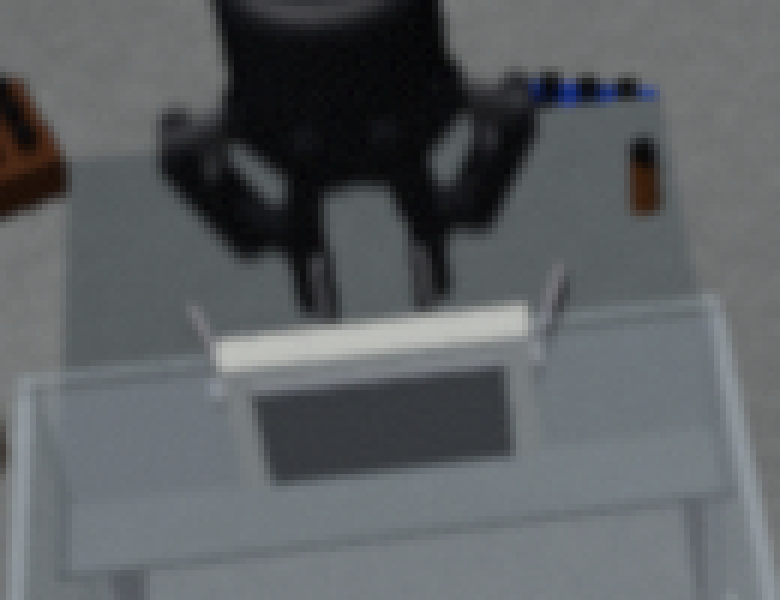

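The flap is shut again: its lower edge is back at crop row 480. The rack is no longer on the shelf. I'll draw the fingers clear and check inside the box.

Call:
{"method": "arm_command", "body": {
  "moves": [
    [[0.035, 0, 0, 0], [0.06, 0, 0, 0], [0.06, 0, -0.04, 0], [0.06, 0, -0.06, 0], [0.06, 0, -0.06, 0]]
  ]
}}

```text
clock: 6.17
position: [491.4, -82.3, 377.8]
orientation: [-3.139, 0.009, 3.013]
force: [1.5, -0.9, 1.1]
finger_gap: 30.0
```

Call:
{"method": "arm_command", "body": {
  "moves": [
    [[0, 0, 0, 0], [0, 0, 0, 0], [0, 0, 0, 0], [0, 0, 0, 0], [0, 0, 0, 0]]
  ]
}}

```text
clock: 6.58
position: [490.3, -81.9, 371.7]
orientation: [3.141, -0.002, 3.013]
force: [-0.6, -0.3, -0.1]
finger_gap: 29.7
```

Run:
```python
from h import *
where()
s=snap('scene');t=snap('top')
o=np.zeros((400,800,3),np.uint8)
o[:,:400]=cv2.resize(s['pixels'][170:370,180:380,::-1],(400,400),interpolation=3);o[:,400:]=cv2.resize(t['pixels'][60:260,280:480,::-1],(400,400),interpolation=3)
cv2.imwrite('pics/c7.png',o)
```

```text
TCP box [-1.27631e+02 -1.38000e-01  3.71686e+02  0.00000e+00] F [-0.6 -0.3 -0.1] gap 29.7 t 6.5833
```

View pics/c7.png

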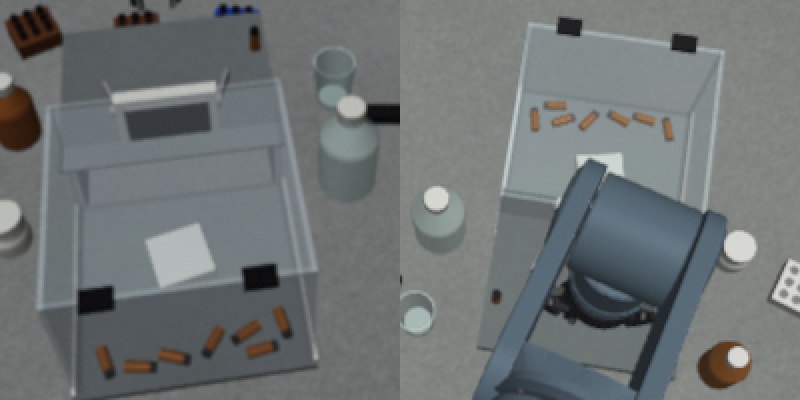

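The rack lies upside down on the box floor, white underside showing at crop (180,255). The flap hangs shut, the other things stand where they were, and the fingers are free, so I'm handing in.

```bash
python3 -c "
from h import *
print(order.sign_off())"
```

```text
the job is handed in; nothing more can be done
None
```

The rack is in the waste box and the flap is shut; I handed the job in at about 6.7 s.

- **Pushing:** With the fingers part-open behind the rack, I pushed it along the shelf and squared it up on the way. I stopped with its front in the doorway and the flap open, at roughly 0.55 rad or more as read from the image.
- **Dropping it in:** The moves cannot tilt the tool, so the vertical fingers could not reach in under the lintel. Instead I gave the rack a short 0.5 m/s push that stopped just short of the lintel. It slid off the lip and the flap fell shut, and I then drew the fingers back and raised them.
- **Last checks:** The rack lies upside down on the box floor, well below the lip. The flap's lower edge is back where it was when shut, and the force reading is about zero. The things I could see (vial, both bottles, jar, beaker) stand where they were. The empty rack and screwdriver were only partly in the last picture, but the arm did not go near them.
- **Disagreements:** The scene camera's calibration was about 3 px (5–9 mm) off from the top camera in row. I relied on the top camera and corrected the scene readings by that offset. I judged the rack to be at rest from a single picture, about 0.9 s after the push.

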